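# Set the sampler carousel to its start line

## Task

Turn the sampler's carousel by pushing its upright paddle round with a fingertip until the black index pointer on the disc lines up with the one long line of the scale on the housing, and leave it there; only then press the start button fully down and let it go. Only push: do not pinch the paddle, do not lift the carousel, do not push on the vials in it, and leave the other things on the bench where they are.

Things in the scene. Friction and masses are not known exactly. Their poses are not given: they have to be found in the camera images.
- sampler: Round pale housing fixed to the bench, 330 mm diameter, flat top 40 mm above the bench. On it turns the cream carousel: a disc of 224 mm diameter, top 55 mm above the bench, with a low white hub (52 mm diameter, top at 73 mm), an upright paddle, a black index pointer and capped vials; it rests on a spindle (0.5 to 1 kg) and could lift off. Origin: centre of the underside, on the turning axis; z up.
- carousel (a joint): Turn of the carousel about the sampler's vertical axis, rad, growing counter-clockwise seen from above. It turns either way, past a full turn, against a steady friction of 0.16 N m (about 2 N at the paddle), and stays where it is left: no spring, no coasting.
- index (a point): Tip of the index mark: a black pointer 8 mm wide, 43 mm long, 3 mm high, lying radially on the carousel's top at its rim, 60 degrees counter-clockwise (from above) from the paddle. The point lies 117 mm from the sampler's axis, 3.5 mm beyond the pointer's end, 55 mm above the bench.
- target (a point): Inner end of the target line: the one long black line (40 mm long, 8 mm wide) of the fixed scale on the housing's top around the carousel; four short thin lines (12 mm) lie either side of it, 10 degrees apart. The point lies 117 mm from the sampler's axis, 3 mm inside the line's inner end.
- paddle_top (a point): Centre of the top of the carousel's paddle, 100 mm above the bench: an upright white plate standing on the disc, 45 mm tall, 40 mm long radially (55 to 95 mm from the axis), 20 mm thick in the direction of turning (two halves of 10 mm). x points radially outward, y counter-clockwise (from above), z up.
- paddle_left: Counter-clockwise (+y) half of the paddle, 40 x 10 x 45 mm; push on it to turn the carousel clockwise. Origin: centre of its underside; x radial, y counter-clockwise.
- paddle_right: Clockwise (-y) half of the paddle, 40 x 10 x 45 mm; push on it to turn the carousel counter-clockwise. Origin: centre of its underside; x radial, y counter-clockwise.
- vials: Eight glass vials with white caps fixed in the carousel, 17 mm diameter, tops 80 mm above the bench, centres on a circle of 85 mm radius about the axis, from 130 to 290 degrees counter-clockwise from the paddle. Origin on the axis at bench height; x points at the paddle.
- start_top (a point): Centre of the top of the round white start button, 36 mm diameter, on a pale fixed box 100 x 90 x 45 mm beside the sampler (left or right of it). It is pressed straight down.
- start (a joint): Travel of the start button: 0 released, 0.006 m fully down; a spring of about 5 N at full travel returns it.
- tip_box: Grey pipette tip box fixed to the bench, 100 x 90 x 51 mm, on the other side of the sampler from the start box; bystander. Origin: centre of its underside.
- reagent: White plastic reagent bottle with blue cap, 60 mm diameter, 110 mm tall; bystander, loose. Origin: on its underside.
- beaker: Clear beaker, 64 mm diameter, 85 mm tall; bystander, loose. Origin: on its underside.
- amber_jar: Amber glass jar with black cap, 50 mm diameter, 70 mm tall; bystander, loose. Origin: on its underside.
- cap: Loose blue bottle cap, 44 mm diameter, 16 mm tall; bystander. Origin: on its underside.
- small_jar: Small white jar, 44 mm diameter, 55 mm tall; bystander, loose. Origin: on its underside.
- spatula: Lab spoon 160 mm long lying flat; bystander, loose. Origin: on its underside.
- timer: Flat white timer case 60 x 70 x 20 mm; bystander, loose. Origin: on its underside.
Mind the look-alikes: they are no part of the job. Leave any red or turquoise look-alike of the part that bears start_top alone.

How it is judged:
By the outcome, as a careful person would: the job done as asked, in the order asked, and still so for the second after the job is handed in, with the robot touching nothing.
It also fails if it takes over 51 s, if anything falls off the work surface, if the arm or the gripper's body presses on something with over 40 N, if the wrist force passes 120 N, or if a joint passes its speed limit or range.

## Robot

A 6-joint arm with a two-finger parallel gripper is mounted at the origin on the work surface. World frame = base frame: x ahead of the robot, y to its left, z up, the work surface at z = 0. Lengths are in m, angles in rad, forces in N, time in s.
With the tool pointing down it reaches from about 0.35 to 0.775 m from the base axis. Payload 7.3 kg.
Tool frame: the origin (TCP) lies on the centre line of the jaws, within the pads' length; the fingertips stand ahead of it and the grasp point (between the pads) lies 11 mm behind it (robot.nose_length is the z of the fingertips in the tool frame, in m); z points along the fingers, y is the line along which they close (so a half turn about z gives the same grasp; the last joint's range is limited). The gripper opens to 92 mm and grips with 3 to 60 N. Pads are 19 mm wide; open, the fingers measure 130 mm over their backs; the gripper's body (75 mm by 190 mm) begins 47 mm behind the grasp point.
Start: joints at [-1.374, 0.342, 1.524, -0, 1.275, -0.146], TCP at [0.176, -0.494, 0.235] pointing down, gripper open.
Joint ranges: [-2.53, 2.53], [-0.77, 2.02], [0.04, 2.7], [-1, 4.14], [0.28, 2.66], [-3.11, 3.11]. Speed limits (rad/s): [2.57, 2.57, 3.14, 3.14, 3.14, 3.14].

## Interface

Orientations are given as [roll, pitch, yaw] about the fixed x, y, z axes, in that order (R = Rz(yaw) Ry(pitch) Rx(roll)).
In Python, from cell import robot, cams gives the robot as it stands. The module is installed in compiled form; this text tells all that it offers.
- The arm moves only by the tool carry_out, never from a script. Its argument "deltas" is a list of rows, each a list of 7 numbers: the shift along the tool's x, y, z in cm, then the turn, a rotation vector about the tool's x, y, z in rad, then the opening, from 0 (shut) to 1 (fully open). A call has exactly 8 rows; each row shifts and turns the commanded pose from where the row before left it, along the tool's axes as they then stand; what a row does not reach is not made up. A row lasts 1/12 s, in which the tool goes at most 41.7 mm and 7.16 degrees, less where a joint would pass 70% of its speed; a pose out of reach is approached as far as the arm can. A call is refused whole if a number of a shift passes 4.17 or a number of a turn 0.125, either way. A call with a gripper value outside its range is refused whole. The fingers move at their own pace and stop on an object; "force" is the grip in N (left out, the last holds). Time passes only in rows, so rows that do not move let the fingers close, or fill a call up. It gives the time, the measured TCP pose, the force, the opening and the grip force at its end, in the units of the state.
- robot.observe(): the state, without advancing time (a new reading comes with each control period).
- cams.read_camera(name): name is "scene" or "top"; returns a dict with "image" (400x640x3 uint8, blue, green, red), "depth" (400x640 float32, m along the optical axis (not along the pixel's ray), 0 where there is no reading), "fx", "fy", "cx", "cy" (pixels), "world_to_cam" (4x4, takes a point from world to camera coordinates). Camera axes: x right, y up, looking along -z (the intrinsics and any distortion apply to the point x, -y, -z); pixel columns grow to the right and rows downward; lengths in m; the calibration is good to about 2 mm. A picture is of the moment at which its call begins.
- robot.hand_in(): hands the job in; it is judged then, once.
The state is a dict: "time": time; "qpos": joint angles; "qvel": joint speeds; "joint_efforts": joint torques, N m; "tool_pos": TCP position; "tool_rot": TCP orientation; "contact_force": force on the tool from outside, world axes, zero at the start; "torque": the same for the moment, N m; "opening": finger opening in m; "grip_force": force on a finger pad.
Only numpy, scipy, OpenCV 4.12 (cv2) and the standard library are available. Lean on these libraries where they do the work, as an engineer would, in place of code of your own. Each camera call takes 0.05 s, during which the arm holds its last target. There are 200 camera calls.

## Working session

There is one attempt and no reset: what is moved stays moved. The work goes in short steps, Python scripts to look and compute and a tool call to move; the robot and the scene stay as the last step left them, time stands still between calls to the robot, and variables do not carry over. Pictures are saved under pics/ and viewed, at most 10 in all, crops included, and the job is handed in when it is done.

Besides the shell and the picture viewer there is one more tool, called after "Call:" as a command line: name --pt "numbers of a row" for each row, then --argument value for the rest. carry_out: Moves the arm, as the interface text tells. Its arguments: {"type":"object","properties":{"deltas":{"type":"array","items":{"type":"array","items":{"type":"number"}}},"force":{"type":"number"}},"required":["deltas"]}

```bash
mkdir -p pics; cat > h.py <<'E'
import numpy as np, cv2
from cell import robot, cams
def ray(c,u,v,z):
    M=np.linalg.inv(c["world_to_cam"]); d=M[:3,:3]@np.array([(u-c["cx"])/c["fx"],-(v-c["cy"])/c["fy"],-1]); o=M[:3,3]
    return o+d*(z-o[2])/d[2]
def proj(c,p):
    q=c["world_to_cam"]@np.append(p,1); return np.array([c["cx"]+c["fx"]*q[0]/-q[2],c["cy"]-c["fy"]*q[1]/-q[2]])
E
python3 - <<'E'
from h import *
import pickle
for n in("top","scene"):
    c=cams.read_camera(n); cv2.imwrite(f"pics/{n}0.png",c["image"]); pickle.dump(c,open(n+"0.pkl","wb")); print({k:v for k,v in c.items() if k not in("image","depth")})
print(robot.observe(), robot.nose_length)
E
```

```text
{'fx': 407.1984234001591, 'fy': 407.1984234001591, 'cx': 316.6377437391247, 'cy': 191.71175556316814, 'world_to_cam': array([[-0.00992091, -0.99978706,  0.01809449, -0.07602818],
       [ 0.99172973, -0.00752213,  0.12812326, -0.55804243],
       [-0.12795987,  0.01921594,  0.99159317, -1.08005439],
       [ 0.        ,  0.        ,  0.        ,  1.        ]])}
{'fx': 479.4944749704217, 'fy': 479.4944749704217, 'cx': 315.90923426960944, 'cy': 202.08591783462174, 'world_to_cam': array([[-0.00252823,  0.99983941, -0.01774138,  0.06651514],
       [-0.70409133,  0.01081849,  0.71002701,  0.31570026],
       [ 0.71010493,  0.01428666,  0.70395091, -1.64578131],
       [ 0.        ,  0.        ,  0.        ,  1.        ]])}
{'time': 0.1, 'qpos': array([-1.37400400e+00,  3.42652403e-01,  1.52489913e+00, -3.48953719e-05,
        1.27540649e+00, -1.46015994e-01]), 'qvel': array([-0.00057478, -0.00148896, -0.00337974, -0.0019908 , -0.00083356,
       -0.00203074]), 'joint_efforts': array([ 2.13184561e-03, -4.32004058e+01, -2.44694942e+01,  7.19566480e-02,
        5.26614266e-02, -6.42756709e-05]), 'tool_pos': array([ 0.17640488, -0.49410873,  0.23412259]), 'tool_rot': array([-3.14023696e+00, -1.65642827e-04,  3.42818389e-01]), 'contact_force': array([-0.70147142, -0.28714772, -0.75857429]), 'torque': array([ 0.01424304, -0.02329355, -0.03026695]), 'grip_force': 0.0, 'opening': 0.09172625986632842} 0.008
```

View pics/top0.png

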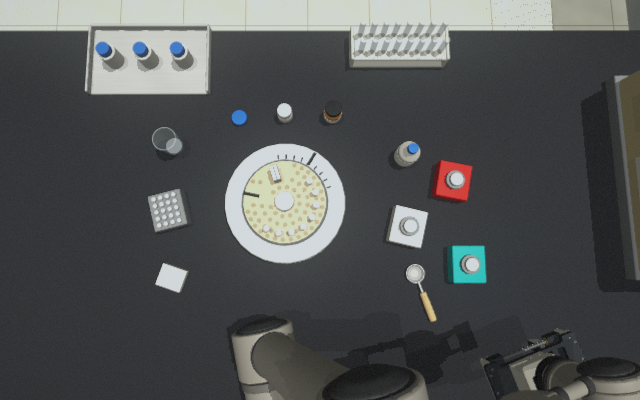

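View pics/scene0.png

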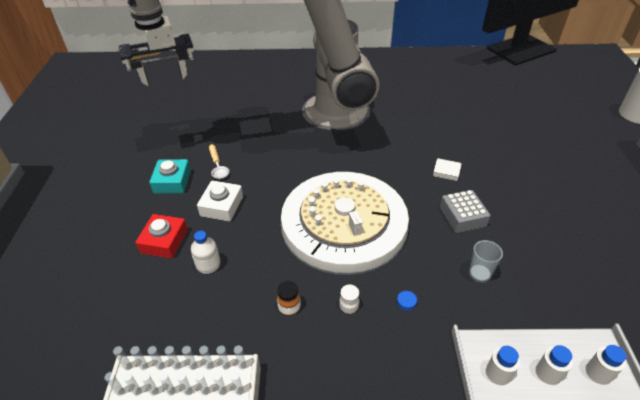

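The top view shows the sampler at about (285,203). The paddle is at (275,174), the pointer at (251,194) and the long target line at (311,159). There are three button boxes: white (409,226), red (454,180) and turquoise (469,264). The pale white one next to the sampler fits the description; the coloured ones are the look-alikes. I'll measure and confirm with a crop.

```bash
cat >> h.py <<'E'
def polar(c,C,mask_fn=None):
    "dark marks: pointer (r 75-112, z .058) and target line (r 122-158, z .04); angle deg about C"
    g=c["image"].max(axis=2); out={}
    v,u=np.mgrid[0:400,0:640]
    for nm,z,r0,r1 in(("index",.058,.08,.110),("target",.04,.137,.157)):
        P=np.array([ray(c,a,b,z) for a,b in zip(u.ravel(),v.ravel())]) if False else None
        M=np.linalg.inv(c["world_to_cam"]); d=np.stack([(u-c["cx"])/c["fx"],-(v-c["cy"])/c["fy"],-np.ones(u.shape)],-1)@M[:3,:3].T
        X=M[:3,3]+d*((z-M[2,3])/d[...,2])[...,None]
        r=np.hypot(X[...,0]-C[0],X[...,1]-C[1]); m=(r>r0)&(r<r1)&(g<90)
        n,l,s,_=cv2.connectedComponentsWithStats(m.astype(np.uint8),connectivity=8)
        res=[]
        for i in range(1,n):
            if s[i,4]<8: continue
            w=(140-g[l==i].astype(float)); p=(X[l==i]*w[:,None]).sum(0)/w.sum()
            res.append((int(s[i,4]),round(np.degrees(np.arctan2(p[1]-C[1],p[0]-C[0])),2)))
        out[nm]=sorted(res)[::-1][:3]
    return out
E
python3 - <<'E'
from h import *
import pickle
for n,(u,v) in(("top",(285,203)),("scene",(345,217))):
    c=pickle.load(open(n+"0.pkl","rb")); g=c["image"].min(axis=2)
    m=(g>90).astype(np.uint8)
    nn,l,s,_=cv2.connectedComponentsWithStats(m)
    L=l[v-42 if n=="scene" else v, u+50 if n=="scene" else u+50]; 
    m=(c["image"].max(axis=2)>100).astype(np.uint8); nn,l,s,_=cv2.connectedComponentsWithStats(m); L=l[v,u]
    cn=max(cv2.findContours((l==L).astype(np.uint8),0,1)[0],key=cv2.contourArea)[:,0]
    h=cv2.convexHull(cn)[:,0]
    W=np.array([ray(c,*p,.04)[:2] for p in h]); 
    A=np.c_[2*W,np.ones(len(W))]; x=np.linalg.lstsq(A,(W**2).sum(1),rcond=None)[0]
    print(n,"housing",x[:2],np.sqrt(x[2]+x[:2]@x[:2]),s[L])
    C=x[:2]; print(polar(c,C))
c=pickle.load(open("top0.pkl","rb")); d=pickle.load(open("scene0.pkl","rb"))
for nm,p,z in(("paddle",(275,174),.1),("button",(409.5,226),.055)): print(nm,ray(c,*p,z))
print("button scene",ray(d,218,189,.055), "paddle", ray(d,355,220,.1))
for nm,p in(("reagent",(412,148)),("spoon",(415,273)),("amber",(333,107)),("sj",(284,108))): print(nm,ray(c,*p,.06))
M=c["depth"]; 
for p in((409,226),(409,240),(284,201)):
    D=M[p[1],p[0]]; q=np.linalg.inv(c["world_to_cam"])@[(p[0]-c["cx"])/c["fx"]*D,-(p[1]-c["cy"])/c["fy"]*D,-D,1]; print(p,q[:3])
a=cv2.resize(c["image"][135:295,215:500],None,fx=2.7,fy=2.7,interpolation=2); cv2.imwrite("pics/crop.png",a)
E
```

```text
top housing [0.52969941 0.00590491] 0.16439862205083441 [  225   143   121   121 11387]
{'index': [(21, np.float64(77.86))], 'target': [(14, np.float64(-31.31))]}
scene housing [0.54137458 0.0067729 ] 0.17320087854842192 [  281   171   128   103 10315]
{'index': [(19, np.float64(84.78))], 'target': []}
paddle [0.59633333 0.0279195  0.1       ]
button [ 0.46048659 -0.32841898  0.055     ]
button scene [ 0.44867224 -0.32851007  0.055     ] paddle [0.61025779 0.02987656 0.1       ]
reagent [ 0.67284722 -0.34240061  0.06      ]
spoon [ 0.33697574 -0.33686152  0.06      ]
amber [ 0.78977204 -0.12797325  0.06      ]
sj [0.78741242 0.00711186 0.06      ]
(409, 226) [ 0.45994605 -0.32385996  0.06807671]
(409, 240) [ 0.42333159 -0.32749289  0.04732752]
(284, 201) [0.52875951 0.00633004 0.07134065]
```

View pics/crop.png

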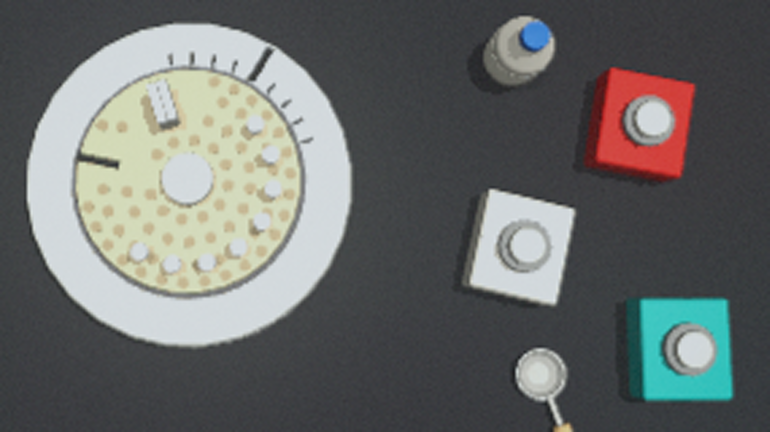

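The crop confirms it: the white box at (525,245) in the crop has the pale start button, and the red and turquoise ones stay untouched. The pointer is at 77.9° and the target at -31.3°, so I need about 109° clockwise, pushing the paddle's counter-clockwise face. First I move above it.

Call:
carry_out --pt "2.4 -1.6 0 0 0 0 0" --pt "2.4 -1.6 0 0 0 0 0" --pt "2.4 -1.6 0 0 0 0 0" --pt "2.4 -1.6 0 0 0 0 0" --pt "2.4 -1.6 0 0 0 0 0" --pt "2.4 -1.6 0 0 0 0 0" --pt "2.4 -1.6 0 0 0 0 0" --pt "2.4 -1.6 0 0 0 0 0"

```text
time: 0.77
tool_pos: [0.3148, -0.308, 0.2345]
tool_rot: [-3.141, 0.0, 0.343]
contact_force: [0.6, 0.3, 0.5]
opening: 0.0433
grip_force: 0.0
```

Call:
carry_out --pt "2.4 -1.6 0 0 0 0 0" --pt "2.4 -1.6 0 0 0 0 0" --pt "2.4 -1.6 0 0 0 0 0" --pt "2.4 -1.6 0 0 0 0 0" --pt "2.4 -1.6 0 0 0 0 0" --pt "2.4 -1.6 0 0 0 0 0" --pt "2.4 -1.6 0 0 0 0 0" --pt "2.4 -1.6 0 0 0 0 0"

```text
time: 1.43
tool_pos: [0.4525, -0.1229, 0.2345]
tool_rot: [-3.141, 0.001, 0.343]
contact_force: [-0.6, -0.6, -0.3]
opening: 0.0002
grip_force: 0.0
```

Call:
carry_out --pt "2.4 -1.6 0 0 0 0 0" --pt "2.4 -1.6 0 0 0 0 0" --pt "2.4 -1.6 0 0 0 0 0" --pt "2.4 -1.6 0 0 0 0 0" --pt "2.4 -1.6 0 0 0 0 0" --pt "2.4 -1.6 0 0 0 0 0" --pt "2.4 -1.6 0 0 0 0 0" --pt "2.4 -1.6 0 0 0 0 0"

```text
time: 2.1
tool_pos: [0.5903, 0.0621, 0.2342]
tool_rot: [-3.141, 0.001, 0.343]
contact_force: [0.2, -0.4, 0.8]
opening: 0.0005
grip_force: 0.0
```

Call:
carry_out --pt "0 0 0 0 0 -0.1 0" --pt "0 0 0 0 0 -0.1 0" --pt "0 0 0 0 0 -0.1 0" --pt "0 0 0 0 0 -0.1 0" --pt "0 0 0 0 0 -0.1 0" --pt "0 0 0 0 0 -0.1 0" --pt "0 0 0 0 0 -0.1 0" --pt "0 0 0 0 0 -0.1 0"

```text
time: 2.77
tool_pos: [0.5897, 0.0608, 0.2341]
tool_rot: [-3.141, 0.0, 1.148]
contact_force: [-0.4, -0.1, 0.2]
opening: 0.0006
grip_force: 0.0
```

Call:
carry_out --pt "0 0 0 0 0 -0.1 0" --pt "0 0 0 0 0 -0.1 0" --pt "0 0 0 0 0 -0.1 0" --pt "0 0 0 0 0 -0.1 0" --pt "0 0 0 0 0 -0.1 0" --pt "0 0 0 0 0 -0.1 0" --pt "0 0 0 0 0 -0.1 0" --pt "0 0 0 0 0 -0.05 0"

```text
time: 3.43
tool_pos: [0.5896, 0.0608, 0.2341]
tool_rot: [-3.14, -0.0, 1.898]
contact_force: [-0.3, 0.1, -1.1]
opening: 0.0006
grip_force: 0.0
```

Call:
carry_out --pt "0 0 2.5 0 0 0 0" --pt "0 0 2.5 0 0 0 0" --pt "0 0 2.5 0 0 0 0" --pt "0 0 2.5 0 0 0 0" --pt "0 0 2 0 0 0 0" --pt "0 0 1.5 0 0 0 0" --pt "0 0 1 0 0 0 0" --pt "0 0 0.6 0 0 0 0"

```text
time: 4.1
tool_pos: [0.5892, 0.0608, 0.0821]
tool_rot: [-3.139, -0.001, 1.893]
contact_force: [0.2, 0.9, 0.3]
opening: -0.0
grip_force: 0.0
```

```bash
python3 - <<'E'
from h import *
print(robot.observe()["tool_pos"])
c=cams.read_camera("scene"); cv2.imwrite("pics/s1.png",cv2.resize(c["image"][130:290,250:450],None,fx=3,fy=3,interpolation=2))
E
```

```text
[0.58915906 0.06078588 0.08205775]
```

View pics/s1.png

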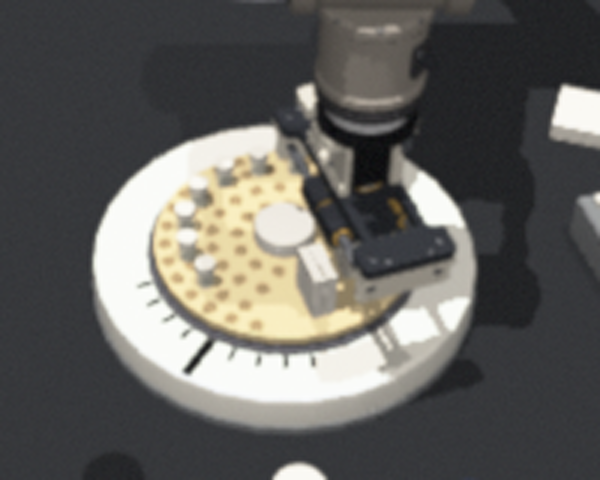

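The gripper stands beside the paddle's counter-clockwise face, around (340,250) in this crop, and is clear of it. Now I push clockwise.

Call:
carry_out --pt "-0.65 0 0 0 0 0 0" --pt "-0.65 0 0 0 0 0 0" --pt "-0.45 0.1 0 0 0 0.06 0" --pt "-0.45 0.1 0 0 0 0.06 0" --pt "-0.45 0.1 0 0 0 0.06 0" --pt "-0.45 0.1 0 0 0 0.06 0" --pt "-0.45 0.1 0 0 0 0.06 0" --pt "-0.45 0.1 0 0 0 0.06 0"

```text
time: 4.82
tool_pos: [0.6051, 0.0228, 0.0847]
tool_rot: [3.14, -0.001, 1.529]
contact_force: [-0.6, 3.0, -1.5]
opening: 0.0007
grip_force: 1.6
```

Call:
carry_out --pt "-0.45 0.1 0 0 0 0.06 0" --pt "-0.45 0.1 0 0 0 0.06 0" --pt "-0.45 0.1 0 0 0 0.06 0" --pt "-0.45 0.1 0 0 0 0.06 0" --pt "-0.45 0.1 0 0 0 0.06 0" --pt "-0.45 0.1 0 0 0 0.06 0" --pt "-0.45 0.1 0 0 0 0.06 0" --pt "-0.45 0.1 0 0 0 0.06 0"

```text
time: 5.48
tool_pos: [0.604, -0.0137, 0.0847]
tool_rot: [3.14, -0.002, 1.049]
contact_force: [-0.6, 2.6, -1.0]
opening: 0.0003
grip_force: 1.5
```

```bash
cat >> h.py <<'E'
C0=np.array([.5297,.0059])
def st():
    s=robot.observe(); p=s["tool_pos"][:2]-C0; y=s["tool_rot"][2]-np.pi/2
    R=np.array([[np.cos(y),np.sin(y)],[-np.sin(y),np.cos(y)]]); print("t",s["time"],"tooltheta",np.degrees(y),"r,t mm",R@p*1000,"z",s["tool_pos"][2],"F",s["contact_force"])
E
python3 - <<'E'
from h import *
st(); c=cams.read_camera("top"); print(polar(c,C0))
E
```

```text
t 5.4833 tooltheta -29.879912547503984 r,t mm [74.19488986 20.06427132] z 0.08473107841300534 F [-0.55509935  2.56855135 -1.0360438 ]
{'index': [(211, np.float64(-6.87)), (19, np.float64(56.07)), (10, np.float64(-56.94))], 'target': [(39, np.float64(32.41)), (38, np.float64(-35.98))]}
```

```bash
python3 - <<'E'
from h import *
a=[]
for n,(x,y) in(("top",(220,135)),("scene",(265,150))):
    c=cams.read_camera(n); a.append(cv2.resize(c["image"][y:y+140,x:x+140],(400,400),interpolation=2))
cv2.imwrite("pics/p2.png",np.hstack(a))
E
```

```text
(no output)
```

View pics/p2.png

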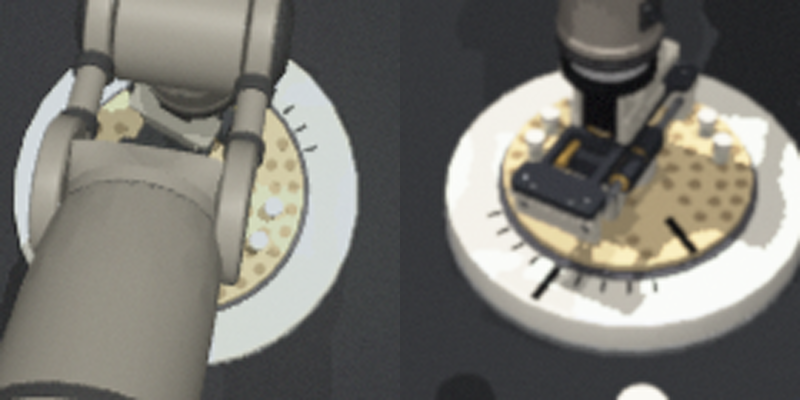

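The top view is blocked by the arm. The scene view shows the pointer (680,235) and the long line (545,283) in the crop clearly, so I'll use that one.

```bash
python3 - <<'E'
from h import *
import pickle
st(); c=cams.read_camera("scene"); print(polar(c,C0)); print(polar(pickle.load(open("scene0.pkl","rb")),C0))
E
```

```text
t 5.6333 tooltheta -29.63513634950228 r,t mm [74.62033338 19.24453901] z 0.08475585181487955 F [-0.0696754   0.23665688  0.40132249]
{'index': [(127, np.float64(-171.24)), (95, np.float64(-77.56)), (23, np.float64(28.85))], 'target': [(51, np.float64(156.96)), (37, np.float64(-165.02)), (36, np.float64(169.63))]}
{'index': [(19, np.float64(78.14))], 'target': [(11, np.float64(-31.0))]}
```

Call:
carry_out --pt "-0.45 0.1 0 0 0 0.06 0" --pt "-0.45 0.1 0 0 0 0.06 0" --pt "-0.45 0.1 0 0 0 0.06 0" --pt "-0.45 0.1 0 0 0 0.06 0" --pt "-0.45 0.1 0 0 0 0.06 0" --pt "-0.45 0.1 0 0 0 0.06 0" --pt "-0.45 0.1 0 0 0 0.06 0" --pt "-0.45 0.1 0 0 0 0.06 0"

```text
time: 6.35
tool_pos: [0.5866, -0.0453, 0.0845]
tool_rot: [3.14, -0.002, 0.572]
contact_force: [1.4, 2.0, -0.1]
opening: 0.0003
grip_force: 1.6
```

```bash
python3 - <<'E'
from h import *
st(); c=cams.read_camera("scene"); print(polar(c,C0))
E
```

```text
t 6.35 tooltheta -57.25134205645233 r,t mm [73.829872   20.20990867] z 0.08452910955925078 F [ 1.37015229  1.99793488 -0.0865233 ]
{'index': [(225, np.float64(-116.45)), (92, np.float64(161.0)), (18, np.float64(3.27))], 'target': [(133, np.float64(-114.9)), (88, np.float64(-160.82)), (78, np.float64(164.26))]}
```

Call:
carry_out --pt "-0.45 0.1 0 0 0 0.06 0" --pt "-0.45 0.1 0 0 0 0.06 0" --pt "-0.45 0.1 0 0 0 0.06 0" --pt "-0.45 0.1 0 0 0 0.06 0" --pt "-0.45 0.1 0 0 0 0.06 0" --pt "-0.45 0.1 0 0 0 0.06 0" --pt "-0.45 0.1 0 0 0 0.06 0" --pt "0 0 0 0 0 0 0"

```text
time: 7.07
tool_pos: [0.5597, -0.0641, 0.0843]
tool_rot: [3.141, -0.001, 0.153]
contact_force: [0.9, -0.0, 0.2]
opening: 0.0001
grip_force: 0.6
```

```bash
python3 - <<'E'
from h import *
st(); c=cams.read_camera("scene"); print({k:[x for x in v if -60<x[1]<30] for k,v in polar(c,C0).items()})
cv2.imwrite("pics/p3.png",cv2.resize(c["image"][150:290,265:425],None,fx=4,fy=4,interpolation=2))
E
```

```text
t 7.0667 tooltheta -81.23309088167623 r,t mm [73.71193719 18.98341675] z 0.08433620593782801 F [ 0.85287243 -0.0116541   0.20877337]
{'index': [(20, np.float64(-22.11))], 'target': [(11, np.float64(-31.0))]}
```

View pics/p3.png

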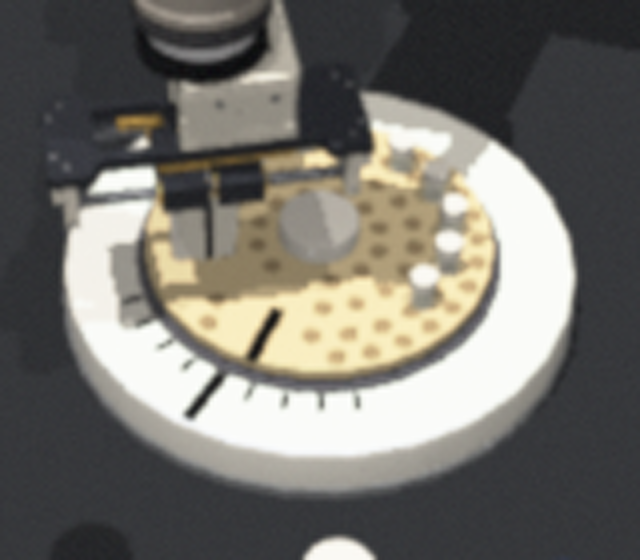

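The pointer (262,335) is about 9° short of the long line (205,395). I continue slowly.

Call:
carry_out --pt "-0.21 0.05 0 0 0 0.028 0" --pt "-0.21 0.05 0 0 0 0.028 0" --pt "-0.21 0.05 0 0 0 0.028 0" --pt "-0.21 0.05 0 0 0 0.028 0" --pt "-0.1 0.02 0 0 0 0.014 0" --pt "0 0 0 0 0 0 0" --pt "0 0 0 0 0 0 0" --pt "0 0 0 0 0 0 0"

```text
time: 7.78
tool_pos: [0.5509, -0.0671, 0.084]
tool_rot: [3.141, -0.001, 0.028]
contact_force: [3.0, -0.4, 1.9]
opening: 0.0002
grip_force: 1.4
```

```bash
python3 - <<'E'
from h import *
for i in range(3):
    st(); c=cams.read_camera("scene"); print({k:[x for x in v if -60<x[1]<30] for k,v in polar(c,C0).items()})
E
```

```text
t 7.7833 tooltheta -88.37666262012576 r,t mm [73.57828849 19.09515465] z 0.084044377539092 F [ 2.98815813 -0.40456918  1.85211903]
{'index': [(22, np.float64(-28.77))], 'target': [(11, np.float64(-31.0))]}
t 7.8333 tooltheta -88.39462150091916 r,t mm [73.57425888 19.0471049 ] z 0.08400059190846666 F [ 2.79839203 -0.35154735  1.78977611]
{'index': [(22, np.float64(-28.79))], 'target': [(11, np.float64(-31.0))]}
t 7.8833 tooltheta -88.412347942052 r,t mm [73.56083444 18.96226313] z 0.08392296549201392 F [ 2.25356896 -0.88799968  1.60731926]
{'index': [(20, np.float64(-28.91))], 'target': [(11, np.float64(-31.0))]}
```

```bash
cat >> h.py <<'E'
def fine(c,C=C0):
    "angle of each mark at r=117 mm, from a centroid of darkness per radius"
    th=np.radians(np.arange(-46,-14,.1)); g=c["image"].max(axis=2).astype(np.float32)
    for nm,z,r0,r1 in(("index",.058,.076,.110),("target",.04,.124,.154)):
        A=[];rs=np.arange(r0,r1,.002)
        for r in rs:
            uv=np.array([proj(c,[C[0]+r*np.cos(a),C[1]+r*np.sin(a),z]) for a in th],np.float32)
            p=cv2.remap(g,uv[:,:1].copy(),uv[:,1:].copy(),cv2.INTER_LINEAR)[:,0]
            i=np.argmin(p); s=slice(max(0,i-45),i+46); w=np.clip(np.median(p)*.85-p[s],0,None); A.append(np.degrees((w*th[s]).sum()/w.sum()))
        f=np.polyfit(rs,A,1); print(nm,"mean",np.mean(A),"at 117:",np.polyval(f,.117),"sd",np.std(np.array(A)-np.polyval(f,rs)))
E
python3 - <<'E'
from h import *
c=cams.read_camera("scene"); fine(c); st()
c=cams.read_camera("top"); fine(c)
E
```

```text
index mean -29.057323351574603 at 117: -29.447609333977073 sd 0.04294613595979424
target mean -30.99413974447741 at 117: -30.92646613177192 sd 0.04520060164358177
t 7.9833 tooltheta -88.4337150575017 r,t mm [73.51831169 18.81751649] z 0.08382197300270405 F [ 3.03573478 -1.24737473  1.77892395]
index mean nan at 117: nan sd nan
target mean nan at 117: nan sd nanh.py:37: RuntimeWarning: invalid value encountered in scalar divide
  i=np.argmin(p); s=slice(max(0,i-45),i+46); w=np.clip(np.median(p)*.85-p[s],0,None); A.append(np.degrees((w*th[s]).sum()/w.sum()))
```

Call:
carry_out --pt "-0.1 0.02 0 0 0 0.014 0" --pt "-0.1 0.02 0 0 0 0.014 0" --pt "0 0 0 0 0 0 0" --pt "0 0 0 0 0 0 0" --pt "0 0 0 0 0 0 0" --pt "0 0 0 0 0 0 0" --pt "0 0 0 0 0 0 0" --pt "0 0 0 0 0 0 0"

```text
time: 8.7
tool_pos: [0.5481, -0.0674, 0.0836]
tool_rot: [3.142, 0.0, -0.001]
contact_force: [1.8, -0.2, 1.5]
opening: 0.0006
grip_force: 1.1
```

```bash
python3 - <<'E'
from h import *
for i in range(2): c=cams.read_camera("scene"); fine(c)
st()
E
```

```text
index mean -31.12126462280311 at 117: -31.444747938768337 sd 0.03382293977546377
target mean -30.995839123438717 at 117: -30.918898562420065 sd 0.04255950480520045
index mean -31.123122470080034 at 117: -31.461733888858305 sd 0.034509181922027836
target mean -30.995942567325596 at 117: -30.918803096656227 sd 0.044126561760028056
t 8.8 tooltheta -90.06409605606467 r,t mm [73.24706193 18.55762446] z 0.08363725201490511 F [ 0.92441702 -1.73146971  1.42162161]
```

The pointer is aligned within about 0.5°. I back straight off the paddle, then go up.

Call:
carry_out --pt "0.5 0 0 0 0 0 0" --pt "0.8 0 0 0 0 0 0" --pt "0.7 0 -0.5 0 0 0 0" --pt "0 0 -2 0 0 0 0" --pt "0 0 -3 0 0 0 0" --pt "0 0 -3 0 0 0 0" --pt "0 0 -2 0 0 0 0" --pt "0 0 -1 0 0 0 0"

```text
time: 9.47
tool_pos: [0.5695, -0.0674, 0.2015]
tool_rot: [3.141, -0.004, -0.001]
contact_force: [0.6, -0.4, 0.4]
opening: -0.0001
grip_force: 0.0
```

```bash
python3 - <<'E'
from h import *
c=cams.read_camera("scene"); fine(c); st()
print(robot.observe())
# button centre: circle fit of the bright cap, both views
for n in("top","scene"):
    c=cams.read_camera(n); D=c["depth"]; v,u=np.mgrid[0:400,0:640]
    P=np.stack([(u-c["cx"])/c["fx"]*D,-(v-c["cy"])/c["fy"]*D,-D,np.ones_like(D)],-1)@np.linalg.inv(c["world_to_cam"]).T
    m=(D>0)&(np.hypot(P[...,0]-.455,P[...,1]+.326)<.03)
    if not m.any(): print(n,"none");continue
    zs=P[...,2][m]; top=np.percentile(zs,90); k=m&(P[...,2]>.0585); print(n,"top z",top,"centre",P[k][:,:2].mean(0),P[k][:,:2].min(0),P[k][:,:2].max(0),k.sum())
E
```

```text
index mean -31.123029860763708 at 117: -31.440695493836163 sd 0.03037264558678559
target mean -30.99827819450473 at 117: -30.920981113443286 sd 0.04483795938652662
t 9.5167 tooltheta -90.05271641633033 r,t mm [73.33692372 40.13584545] z 0.20204890580002283 F [1.13774323 0.01565695 1.13927022]
{'time': 9.5167, 'qpos': array([-2.51455853e-01,  4.54854264e-01,  1.44161021e+00,  4.99745284e-05,
        1.24035885e+00,  1.32024708e+00]), 'qvel': array([-0.00072073,  0.02914012,  0.05304779, -0.00036449, -0.07045523,
       -0.00216625]), 'joint_efforts': array([-1.73637746e-01, -4.40997577e+01, -2.12345642e+01,  3.37875320e-02,
        1.27374991e-01,  2.89395357e-04]), 'tool_pos': array([ 0.56976835, -0.06747382,  0.20204891]), 'tool_rot': array([ 3.14045603e+00, -4.63215071e-03, -9.20075035e-04]), 'contact_force': array([1.13774323, 0.01565695, 1.13927022]), 'torque': array([ 0.0086664 , -0.02844946, -0.01565508]), 'grip_force': 0.0, 'opening': 0.0006118119394457227}
top top z 0.06724333753683695 centre [ 0.46174438 -0.32586349] [ 0.4391757 -0.350632 ] [ 0.48169521 -0.30202531] 164
scene top z 0.06750027279041348 centre [ 0.46438802 -0.326074  ] [ 0.44232997 -0.34818819] [ 0.48163346 -0.30098231] 127
```

Call:
carry_out --pt "-1.36 3.23 0 0 0 0 0" --pt "-1.36 3.23 0 0 0 0 0" --pt "-1.36 3.23 0 0 0 0 0" --pt "-1.36 3.23 0 0 0 0 0" --pt "-1.36 3.23 0 0 0 0 0" --pt "-1.36 3.23 0 0 0 0 0" --pt "-1.36 3.23 0 0 0 0 0" --pt "-1.36 3.23 0 0 0 0 0"

```text
time: 10.28
tool_pos: [0.4575, -0.3264, 0.1963]
tool_rot: [-3.139, 0.003, -0.001]
contact_force: [-0.1, 0.2, -0.7]
opening: 0.0004
grip_force: 0.0
```

Call:
carry_out --pt "0 0 2 0 0 0 0" --pt "0 0 2 0 0 0 0" --pt "0 0 2 0 0 0 0" --pt "0 0 2 0 0 0 0" --pt "0 0 1.5 0 0 0 0" --pt "0 0 1 0 0 0 0" --pt "0 0 0.5 0 0 0 0" --pt "0 0 0.2 0 0 0 0"

```text
time: 10.95
tool_pos: [0.4586, -0.3251, 0.0851]
tool_rot: [-3.14, 0.002, -0.001]
contact_force: [-0.5, 0.3, 0.7]
opening: 0.0001
grip_force: 0.0
```

```bash
python3 - <<'E'
from h import *
st(); c=cams.read_camera("scene"); cv2.imwrite("pics/p4.png",cv2.resize(c["image"][140:240,150:290],None,fx=4,fy=4,interpolation=2)); fine(c)
E
```

```text
t 10.95 tooltheta -90.06497382860884 r,t mm [331.03375154 -70.75257427] z 0.0850638352757796 F [-0.50451972  0.3399508   0.74896325]
index mean -31.124137010674772 at 117: -31.459951591500094 sd 0.02932767911542121
target mean -30.994047766623588 at 117: -30.920517723553044 sd 0.04250641071132429
```

View pics/p4.png

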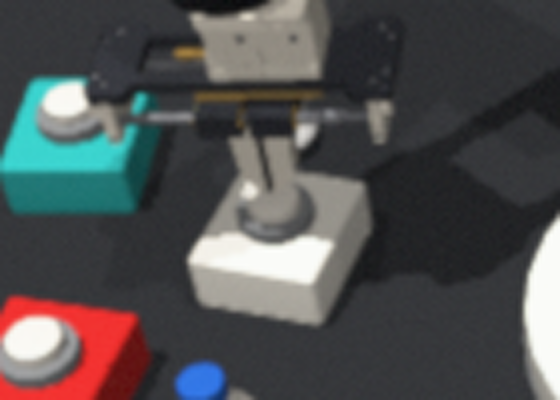

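The fingertips are directly above the white button, at (275,205) in the crop. Now I press slowly and watch the force.

Call:
carry_out --pt "0 0 0.2 0 0 0 0" --pt "0 0 0.2 0 0 0 0" --pt "0 0 0.2 0 0 0 0" --pt "0 0 0.2 0 0 0 0" --pt "0 0 0.2 0 0 0 0" --pt "0 0 0.1 0 0 0 0" --pt "0 0 0 0 0 0 0" --pt "0 0 0 0 0 0 0"

```text
time: 11.67
tool_pos: [0.4592, -0.3257, 0.0757]
tool_rot: [3.141, 0.0, -0.001]
contact_force: [0.1, -0.9, 0.4]
opening: 0.0003
grip_force: 0.0
```

Call:
carry_out --pt "0 0 0.1 0 0 0 0" --pt "0 0 0.1 0 0 0 0" --pt "0 0 0.1 0 0 0 0" --pt "0 0 0.1 0 0 0 0" --pt "0 0 0 0 0 0 0" --pt "0 0 0 0 0 0 0" --pt "0 0 0 0 0 0 0" --pt "0 0 0 0 0 0 0"

```text
time: 12.33
tool_pos: [0.4593, -0.3258, 0.0719]
tool_rot: [3.141, -0.0, -0.001]
contact_force: [-0.2, 0.1, 3.5]
opening: 0.0001
grip_force: 1.6
```

Call:
carry_out --pt "0 0 0.1 0 0 0 0" --pt "0 0 0.1 0 0 0 0" --pt "0 0 0.1 0 0 0 0" --pt "0 0 0 0 0 0 0" --pt "0 0 0 0 0 0 0" --pt "0 0 0 0 0 0 0" --pt "0 0 0 0 0 0 0" --pt "0 0 0 0 0 0 0"

```text
time: 13.0
tool_pos: [0.4593, -0.3258, 0.0692]
tool_rot: [3.141, -0.0, -0.001]
contact_force: [-0.2, 0.4, 7.0]
opening: 0.0007
grip_force: 3.9
```

Call:
carry_out --pt "0 0 0.1 0 0 0 0" --pt "0 0 0 0 0 0 0" --pt "0 0 0.05 0 0 0 0" --pt "0 0 0 0 0 0 0" --pt "0 0 0 0 0 0 0" --pt "0 0 0 0 0 0 0" --pt "0 0 0 0 0 0 0" --pt "0 0 0 0 0 0 0"

```text
time: 13.67
tool_pos: [0.4594, -0.3258, 0.069]
tool_rot: [3.14, -0.001, -0.001]
contact_force: [-3.6, 3.9, 18.3]
opening: 0.0001
grip_force: 8.9
```

There is a hard stop after about 6 mm of travel, at 18 N, so the button is fully down. I release it.

Call:
carry_out --pt "0 0 -0.5 0 0 0 0" --pt "0 0 -1 0 0 0 0" --pt "0 0 -2 0 0 0 0" --pt "0 0 -2 0 0 0 0" --pt "0 0 -2 0 0 0 0" --pt "0 0 -1.5 0 0 0 0" --pt "0 0 -1 0 0 0 0" --pt "0 0 0 0 0 0 0"

```text
time: 14.33
tool_pos: [0.4598, -0.3263, 0.1692]
tool_rot: [3.139, -0.002, -0.001]
contact_force: [0.9, -0.0, -1.0]
opening: 0.0001
grip_force: 0.0
```

```bash
python3 - <<'E'
from h import *
c=cams.read_camera("scene"); fine(c); t=cams.read_camera("top"); fine(t); st()
cv2.imwrite("pics/p5.png",c["image"])
E
```

```text
index mean -31.127929626184958 at 117: -31.453678994470916 sd 0.03139592335322273
target mean -30.99400374399277 at 117: -30.918368851110696 sd 0.04179604229513198
index mean -31.981895694004866 at 117: -32.174159889245345 sd 0.11005972434368128
target mean -31.120632375182844 at 117: -31.095685389951164 sd 0.07543927706066983
t 14.4333 tooltheta -90.06661296663411 r,t mm [331.38716231 -70.42360782] z 0.1666781513957035 F [-0.18180862 -0.66940164  0.05721959]
```

View pics/p5.png

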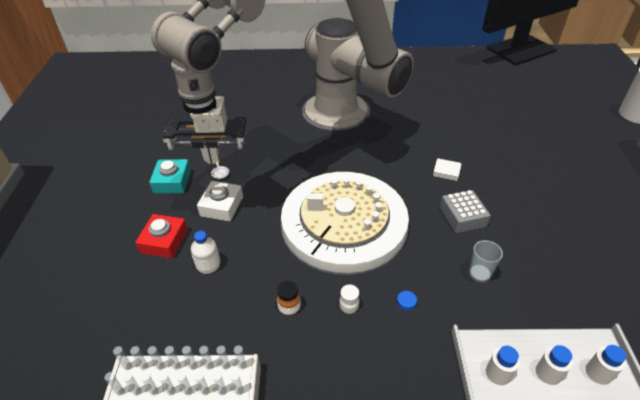

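The scene view shows the pointer (323,234) in line with the long line (317,248), the button released and the gripper clear. The two views put the error between 0.1° and 1.1°, so I hand in.

```bash
python3 -c "
from cell import robot
print(robot.hand_in())"
```

```text
the job is handed in; nothing more can be done
None
```

The carousel pointer was pushed clockwise onto the long line (0.1–1.1° past it, depending on the camera view), then the white start button was pressed to its stop and released, and the job was handed in at about 14.4 s.

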